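# Fit the drive pulley on the splined shaft and set its index lug

## Robot

A 6-joint arm with a two-finger parallel gripper is mounted at the origin on a cart in front of the work surface, level with it; the furniture and walls round the work are solid. World frame = base frame: x ahead of the robot, y to its left, z up, the work surface at z = 0. Lengths are in m, angles in rad, forces in N, time in s.
With the tool pointing down it reaches from about 0.3 to 0.875 m from the base axis. Payload 6.4 kg.
Tool frame: the origin (TCP) lies at the very end of the fingers, on their centre line; the grasp point (between the pads) lies 19 mm behind it; z points along the fingers, y is the line along which they close (so a half turn about z gives the same grasp; the last joint's range is limited). The gripper opens to 85 mm and grips with 20 to 120 N. Pads are 22 mm wide; open, the fingers measure 114 mm over their backs; the gripper's body (76 mm by 85 mm) begins 54 mm behind the grasp point. The pads swing forward as they close: fully open they stand 13 mm farther back than shut.
Start: joints at [1.129, 0.181, 1.607, -0, 1.354, -0.206], TCP at [0.134, 0.559, 0.231] pointing down, gripper open.
Joint ranges: [-2.99, 2.99], [-0.89, 2.07], [0.3, 2.58], [-1.14, 4.28], [0, 2.63], [-3.12, 3.12]. Speed limits (rad/s): [2.57, 2.57, 3.01, 3.14, 3.14, 3.14].

## Interface

Orientations are given as a unit quaternion [w, x, y, z].
In Python, from plant import * gives the robot as it stands. The module is installed in compiled form; this text tells all that it offers. Calls block until the motion is done:
- movep(position, orientation): joint-space move of the TCP to a pose.
- movel(position, rot=None, feed=0.15): straight line of the TCP; rot=None keeps the orientation; feed is the mean speed in m/s.
- movej(angles): joint-space move.
- gripper_to(opening, force=None): finger opening in m; force is the grip in N (None keeps the last); returns when the fingers have stopped.
- hold(seconds).
- solve_ik(position, orientation): joint angles nearest the present ones, or None.
- read_state(): the state.
- capture(name): name is "side" or "top"; returns (picture, depth): 480x640x3 uint8, red, green, blue; 480x640 float32, m along the optical axis (not along the pixel's ray), 0 where there is no reading.
- get_calibration(name): a dict with "fx", "fy", "cx", "cy" (pixels), "R" (3x3) and "t" (3): a world point X has camera coordinates R X + t. Camera axes: x right, y down, z forward; pixel columns grow to the right and rows downward; lengths in m; the calibration is good to about 2 mm. A picture is of the moment at which its call begins. get_calibration takes no time and is no camera call.
A pose or a line that the arm cannot do raises MotionError and nothing moves.
- job_done(): hands the job in; it is judged then, once.
The state is a dict: "time": time; "joint_positions": joint angles; "dq": joint speeds; "effort": joint torques, N m; "ee_pos": TCP position; "orientation": TCP orientation; "force": force on the tool from outside, world axes, zero at the start; "torque": the same for the moment, N m; "finger_gap": finger opening in m; "grip_force": force on a finger pad.
Only numpy, scipy, OpenCV 4.12 (cv2) and the standard library are available. Lean on these libraries where they do the work, as an engineer would, in place of code of your own. Each camera call takes 0.05 s, during which the arm holds its last target. There are 200 camera calls.

## Task

Fit the dark grey belt pulley that has the toothed bore onto the upright splined shaft of the gear unit: rock it until the teeth mesh, push it fully home on the shaft's shoulder, then turn it, shaft and all, until the lug on its rim points straight at the gear unit's pointer. Let go of it there, and leave the other pulley, the plain-bored one, where it is.

Things in the scene. Friction and masses are not known exactly. Their poses are not given: they have to be found in the camera images.
- pulley: dark grey drive pulley lying flat, boss up, 96 mm across, 64 mm high, 0.25 to 0.5 kg. Origin: centre of its underside; z up along the bore. Rim from z 0 to 24 mm; one index lug stands out of the rim on its -x side. The bore runs right through and has teeth. A tall 3D printer (front at x about 0.48 m) stands between here and the gear unit: pass in front of it.
- boss (a point): centre of the boss, on the bore axis 50 mm above the underside: the place to grip, from above. The boss is a hexagon, 54 mm across flats, from the rim (z 24 mm) up to z 64 mm; its flats face the pulley's x axis and every 60 deg from it.
- bore (a point): mouth of the bore in the pulley's underside (at the pulley's origin). 6 straight teeth run along the whole 64 mm, pointing inward at 0, 60, ... deg from the pulley's x axis: 5 mm wide, tips 13.2 mm from the bore axis; between them the bore reaches out 19 mm.
- lug_tip (a point): outer end of the pulley's index lug (12 mm wide, z 6 to 18 mm): 61 mm from the bore axis towards the pulley's -x, 12 mm above its underside
- gear_unit: grey gear unit fixed to the worktop, base 130 x 130 x 14 mm, with an upright steel shaft on top. Origin: on the shaft axis, at worktop height; z up; its -x side carries the pointer. The shaft's angle is not reported; it turns without limit, but stiffly (0.25 N m), and stays where it is left.
- seat (a point): on the shaft axis, centre of the top face of the shaft's shoulder (50 mm across), 50 mm above the worktop: the pulley's origin is here when it is fully home
- spline_top (a point): on the shaft axis, upper ends of the splines, 90 mm above the worktop. 6 splines, 6.5 mm wide, 34 mm across tips on a 24 mm core, run from here down to the shoulder. A pulley on the shaft stops here, tooth on tooth, and drops on only when turned to mesh (repeats every 60 deg, play about 4.5 deg either way): turn it over 60 deg in small steps, pressing with 5 to 10 N.
- shaft_top (a point): top of the shaft, 114 mm above the worktop: a plain 24 mm pilot without splines from 90 to 108 mm, then a cone down to 12 mm across at 114 mm. The bore slips over it at any angle.
- pointer_tip (a point): tip of the fixed pointer, a dark wedge on a 64 mm high post on the gear unit's -x side, 66 mm from the shaft axis and 62 mm above the worktop; with the pulley home it is level with the lug and clears it by 5 mm
- idler: the other dark grey pulley, same size and boss but with a plain 18 mm round bore and no lug; to be left where it lies. Origin: centre of its underside. The two pulleys lie about 0.2 m apart and may change places.

How it is judged:
On the way, in this order (a step that is already met when the one before it is completed fails the run):
1. the pulley hangs over the gear unit's shaft, above the splines (horizontal distance between pulley and seat below 0.012 m and z of pulley in the frame of seat above 0.03 m), for 0.1 s.
2. the pulley is meshed and fully home on the shoulder (distance between pulley and seat below 0.004 m and angle between pulley's own z axis and vertical below 0.06 rad), for 0.2 s.
At the end, for the whole second after the job is handed in: The pulley with the toothed bore sits on the splined shaft with its underside on the shoulder (origin within 4 mm of the seat, upright within 0.06 rad), its lug points at the pointer within 7 mm to either side, and it is at rest and released (all of step 2 and y of lug_tip in the frame of gear_unit between -0.007 and 0.007 m and x of lug_tip in the frame of gear_unit below -0.04 m and linear speed of pulley below 0.02 m/s and angular speed of pulley below 0.1 rad/s); the robot touches nothing.
It fails at once if the plain-bored pulley is shifted more than 20 mm (distance of idler from where it was at the start of the episode above 0.02 m).
It also fails if it takes over 54 s, if anything falls off the work surface, if the arm or the gripper's body presses on something with over 40 N, if the wrist force passes 120 N, or if a joint passes its speed limit or range.

## Working session

There is one attempt and no reset: what is moved stays moved. The work goes in short steps, each a Python script; the robot and the scene stay as the last script left them, time stands still between calls to the robot, and variables do not carry over. Pictures are saved under pics/ and viewed, at most 10 in all, crops included, and the job is handed in when it is done.

```bash
mkdir -p pics
python3 - <<'E'
from plant import *
import cv2,numpy as np
for n in("top","side"):
    p,d=capture(n);c=get_calibration(n)
    cv2.imwrite(f"pics/{n}0.png",p[:,:,::-1]);np.savez(f"{n}0.npz",p=p,d=d,**c)
    print(n,c["fx"],c["cx"],c["cy"],"cam",-c["R"].T@c["t"],"R",np.round(c["R"],2).tolist())
s=read_state();print(s["time"],s["ee_pos"],s["orientation"])
E
```

```text
top 503.5673647004703 318.782401750434 244.23044935838237 cam [0.26222088 0.10022982 1.12118961] R [[0.01, -1.0, 0.02], [-0.98, -0.01, -0.18], [0.18, -0.02, -0.98]]
side 623.8648747550421 306.34980834207005 230.25554999947042 cam [ 0.18293801 -1.00594256  0.88686183] R [[0.97, -0.24, 0.02], [-0.13, -0.57, -0.81], [0.21, 0.78, -0.59]]
0.1 [0.13408571 0.55863773 0.23048265] [-2.54904550e-04  1.17625088e-01  9.93057757e-01 -7.51730232e-04]
```

View pics/top0.png

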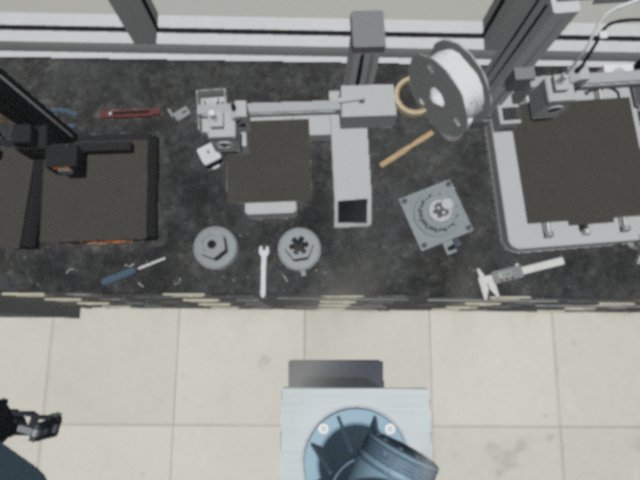

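View pics/side0.png

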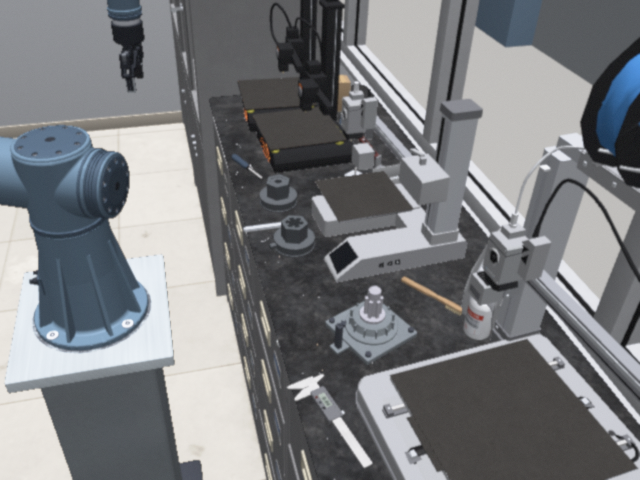

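The top view shows the toothed pulley at (299,248) with its lug near (303,272). The idler is at (215,247), the gear unit at (436,215), and its pointer near (451,248). I'll rectify the relevant heights to measure them.

```bash
cat > vis.py <<'E'
import numpy as np,cv2
def cloud(d,R,t,fx,fy,cx,cy):
    v,u=np.mgrid[:480,:640]
    P=np.stack([(u-cx)/fx*d,(v-cy)/fy*d,d],-1)
    return (P-t)@R   # R^T (P-t)
def rect(p,c,x0,x1,y0,y1,z,s):
    # metric ortho image at plane z: row = (x1-x)*s , col=(y1-y)*s
    H,W=int((x1-x0)*s),int((y1-y0)*s)
    r,q=np.mgrid[:H,:W]; X=np.stack([x1-r/s,y1-q/s,np.full((H,W),z)],-1)
    C=X@c["R"].T+c["t"]
    return cv2.remap(p,(C[...,0]/C[...,2]*c["fx"]+c["cx"]).astype(np.float32),(C[...,1]/C[...,2]*c["fy"]+c["cy"]).astype(np.float32),cv2.INTER_CUBIC)
E
python3 - <<'E'
from vis import *
for n in("top","side"):
    c=dict(np.load(f"{n}0.npz"));W=cloud(c["d"],c["R"],c["t"],c["fx"],c["fy"],c["cx"],c["cy"]);ok=c["d"]>0
    boxes={"top":((299,248),(215,247),(440,212)),"side":((294,232),(278,188),(374,310))}[n]
    for nm,(u,v) in zip(("pul","idl","gear"),boxes):
        m=np.zeros_like(ok);m[v-50:v+50,u-45:u+45]=1;m&=ok
        Q=W[m]
        print(n,nm)
        bands=((.056,.072),(.018,.03)) if nm!="gear" else ((.104,.125),(.044,.056),(.009,.02),(.055,.07))
        for a,b in bands:
            k=Q[(Q[:,2]>a)&(Q[:,2]<b)]
            if len(k)>4:
                h=cv2.minEnclosingCircle(k[:,:2].astype(np.float32)); r=cv2.minAreaRect(k[:,:2].astype(np.float32))
                print(a,len(k),"mean",k.mean(0).round(4),"circ",np.round(h[0],4),round(h[1],4),"rect",np.round(r[0],4),np.round(r[1],4),r[2])
c=dict(np.load("top0.npz"))
a=rect(c["p"],c,.27,.42,.04+.02,.19+.02,.064,2600)
print(W.shape)
c2=c
imgs=[]
W=cloud(c["d"],c["R"],c["t"],c["fx"],c["fy"],c["cx"],c["cy"])
for (u,v),z in(((299,248),.064),((299,248),.024),((436,215),.014),((436,225),.062)):
    w=W[v,u] ; ray=w-(-c["R"].T@c["t"]); o=-c["R"].T@c["t"]; g=o+ray*((z-o[2])/ray[2])
    x,y=np.round(g[:2],2); print("crop centre",x,y,z)
    im=rect(c["p"],c,x-.1,x+.1,y-.1,y+.1,z,1500)[:300,:300,::-1].copy();imgs.append(im)
cv2.imwrite("pics/rect.png",np.vstack([np.hstack(imgs[:2]),np.hstack(imgs[2:])]))
E
```

```text
top pul
0.056 503 mean [0.48   0.1296 0.0653] circ [0.5216 0.1254] 0.1012 rect [0.4882 0.1246] [0.1332 0.1926] 1.8692188262939453
0.018 1010 mean [0.4556 0.1239 0.0243] circ [0.4937 0.1263] 0.104 rect [0.47   0.1159] [0.1533 0.1924] 13.912736892700195
top idl
0.056 616 mean [0.4652 0.3016 0.065 ] circ [0.4941 0.2745] 0.0865 rect [0.4978 0.2807] [0.0625 0.1703] 55.30168914794922
0.018 833 mean [0.4487 0.3059 0.0247] circ [0.474  0.2845] 0.0833 rect [0.4775 0.2962] [0.0943 0.1566] 59.597930908203125
top gear
0.104 106 mean [ 0.5324 -0.181   0.1116] circ [ 0.5331 -0.1823] 0.0125 rect [ 0.5331 -0.1813] [0.0234 0.0211] 48.16849899291992
0.044 365 mean [ 0.5267 -0.1776  0.048 ] circ [ 0.5134 -0.1944] 0.0648 rect [ 0.519  -0.1956] [0.1229 0.0764] 43.64937973022461
0.009 1625 mean [ 0.5279 -0.1793  0.0143] circ [ 0.5312 -0.1822] 0.0912 rect [ 0.5206 -0.1874] [0.1586 0.1317] 22.209409713745117
0.055 98 mean [ 0.4852 -0.198   0.0631] circ [ 0.4987 -0.193 ] 0.052 rect [ 0.4989 -0.1932] [0.1035 0.0198] 28.90560531616211
side pul
0.056 802 mean [0.501  0.1912 0.0654] circ [0.485  0.2063] 0.121 re
[... 374 characters left out ...]
t [0.5009 0.3679] [0.2245 0.5092] 4.2519049644470215
side gear
0.104 101 mean [ 0.5334 -0.188   0.1101] circ [ 0.5349 -0.1866] 0.0126 rect [ 0.5337 -0.1876] [0.0204 0.021 ] 71.58735656738281
0.044 477 mean [ 0.5352 -0.151   0.0485] circ [ 0.5393 -0.1267] 0.1282 rect [ 0.543  -0.1283] [0.2446 0.1023] 66.81745910644531
0.009 1866 mean [ 0.5472 -0.1656  0.0141] circ [ 0.5736 -0.1211] 0.1618 rect [ 0.5671 -0.1334] [0.2908 0.1986] 74.324951171875
0.055 195 mean [ 0.5038 -0.1951  0.0623] circ [ 0.5155 -0.1282] 0.1126 rect [ 0.5351 -0.1387] [0.2246 0.0772] 61.75529861450195
(480, 640, 3)
crop centre 0.44 0.12 0.064
crop centre 0.45 0.13 0.024
crop centre 0.53 -0.18 0.014
crop centre 0.5 -0.17 0.062
```

View pics/rect.png

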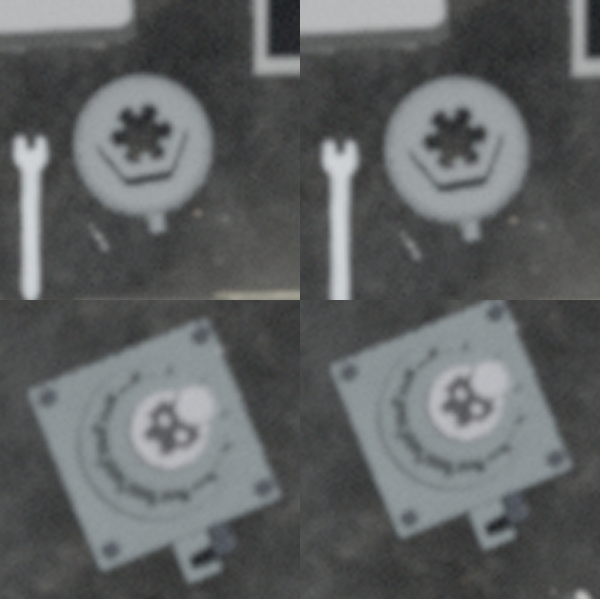

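Rectified crops at 1500 px/m:
- **Pulley:** the bore is at crop pixel (142,133), world (0.451, 0.126). The lug direction gives a yaw of about 10°.
- **Gear unit:** the base corners are (203,320), (30,392), (103,570) and (280,497). That puts the axis at about (0.533, -0.183) with a yaw of 22.4°.

I'll grip the boss with the fingers closing at yaw + 60°, clear of the neighbouring objects.

```bash
cat > rb.py <<'E'
from plant import *
import numpy as np
def quat(phi):  # tool down, closing line (tool y) at phi deg in world
    a=np.radians(phi+90)/2; return [0.,float(np.cos(a)),float(np.sin(a)),0.]
PX,PY,PYAW=.4513,.1257,10.
GX,GY,GYAW=.5333,-.1827,22.4
def st(m=""):
    s=read_state();print(m,"t%.2f"%s["time"],"p",np.round(s["ee_pos"],4),"F",np.round(s["force"],1),"T",np.round(s["torque"],2),"gap %.4f grip %.0f"%(s["finger_gap"],s["grip_force"]),flush=True);return s
E
python3 - <<'E'
from rb import *
q=quat(PYAW+60)
movep([PX,PY,.17],q);st("above")
movel([PX,PY,.031],feed=.12);st("down")
gripper_to(.045,80);st("grip")
movel([PX,PY,.06],feed=.08);s=st("lift")
import cv2
for n in("top","side"):
    p,d=capture(n);cv2.imwrite(f"pics/{n}1.png",p[:,:,::-1])
E
python3 -c "
import cv2,numpy as np
a=cv2.imread('pics/top1.png')[190:310,230:390];b=cv2.imread('pics/side1.png')[150:270,220:380]
cv2.imwrite('pics/c1.png',np.hstack([cv2.resize(x,None,fx=2.5,fy=2.5) for x in(a,b)]))"
```

```text
above t2.05 p [0.4513 0.1264 0.1701] F [0.8 0.7 0.5] T [-0.04 -0.02 -0.02] gap 0.0852 grip 0
down t3.36 p [0.452  0.1257 0.0317] F [0.8 0.  0.2] T [-0.01  0.02 -0.02] gap 0.0854 grip 0
grip t3.76 p [0.4519 0.1256 0.0318] F [-1.1 -0.4  5.6] T [-0.19  0.25  0.04] gap 0.0529 grip 85
lift t4.28 p [0.4512 0.1257 0.06  ] F [-0.5  0.3 -4.7] T [-0.02  0.04 -0.01] gap 0.0529 grip 84
```

View pics/c1.png

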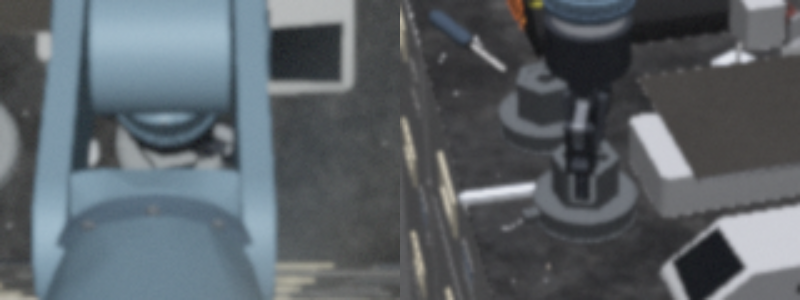

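The pulley is held (weight about 5 N, gap 53 mm). Next I'll carry it round the front of the printer and hang it over the shaft.

Run:
```python
from rb import *
import cv2
movel([.36,PY-.02,.20],feed=.2)
movel([.36,-.15,.20],rot=quat(GYAW+60),feed=.25);st("front")
movel([GX,GY,.20],feed=.2)
movel([GX,GY,.155],feed=.1);hold(.2);st("over")
for n in("top","side"):
    p,d=capture(n);cv2.imwrite(f"pics/{n}2.png",p[:,:,::-1])
    a=p[130:290,360:520] if n=="top" else p[210:370,290:450]
    cv2.imwrite(f"pics/x{n}.png",cv2.resize(a,(400,400),interpolation=cv2.INTER_CUBIC)[:,:,::-1])
cv2.imwrite("pics/c2.png",np.hstack([cv2.imread("pics/xtop.png"),cv2.imread("pics/xside.png")]))
```

```text
front t6.54 p [ 0.3597 -0.149   0.1994] F [ 0.7  0.8 -4. ] T [ 0.01 -0.04  0.02] gap 0.0525 grip 84
over t8.38 p [ 0.5338 -0.1831  0.156 ] F [-0.2  0.1 -4.3] T [ 0.01 -0.04 -0.01] gap 0.0528 grip 84
```

View pics/c2.png

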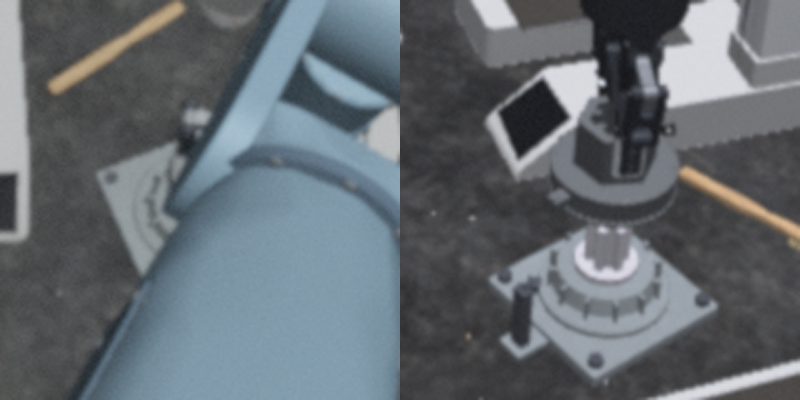

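The pulley hangs over the shaft, with the lug at the left (557,195) towards the pointer (522,290). Now a force-guided descent onto the spline tops.

Run:
```python
from rb import *
import json
q=quat(GYAW+60);F0=np.array(read_state()["force"])
c=np.array([GX,GY,.155])
hold(.2);F0=np.mean([F0,read_state()["force"]],0);print("tare",F0)
while c[2]>.116:
    c[2]-=.002 if c[2]>.126 else .001
    movel(c.tolist(),feed=.04);hold(.06)
    s=read_state();f=np.array(s["force"])-F0
    if np.abs(f).max()>2: st("z%.4f"%c[2])
    if np.hypot(*f[:2])>3: c[:2]+=np.clip(f[:2]*1e-4,-6e-4,6e-4)
    if f[2]>6 or np.hypot(*f[:2])>25: break
st("end");print(c,f);json.dump(dict(c=c.tolist(),F0=F0.tolist()),open("s.json","w"))
```

```text
tare [-0.24467442  0.24061551 -4.76027138]
z0.1390 t11.14 p [ 0.5337 -0.1829  0.1391] F [ 2.3 -1.1 -5.9] T [-0.21 -0.58  0.03] gap 0.0524 grip 85
z0.1370 t11.45 p [ 0.5338 -0.1829  0.1372] F [ 3.5 -1.1 -5.1] T [-0.28 -0.78  0.02] gap 0.0530 grip 85
z0.1350 t11.76 p [ 0.5339 -0.183   0.135 ] F [ 3.6 -1.3 -5.6] T [-0.25 -0.8   0.02] gap 0.0530 grip 85
z0.1330 t12.07 p [ 0.534  -0.183   0.1328] F [ 3.5 -2.7 -5.3] T [-0.26 -0.67  0.07] gap 0.0532 grip 85
z0.1200 t14.84 p [ 0.5348 -0.1834  0.1201] F [ 2.3 -0.2 -3.6] T [ 0.01 -0.46 -0.01] gap 0.0528 grip 85
z0.1190 t15.15 p [ 0.5348 -0.1834  0.1191] F [ 3.3 -0.9 -4.3] T [-0.01 -0.66 -0.03] gap 0.0529 grip 85
z0.1180 t15.46 p [ 0.5349 -0.1834  0.118 ] F [ 3.1 -0.7 -3.9] T [ 0.06 -0.6  -0.04] gap 0.0532 grip 85
z0.1170 t15.77 p [ 0.535  -0.1834  0.1169] F [ 2.7  0.4 -3.2] T [ 0.1  -0.57 -0.01] gap 0.0531 grip 85
z0.1160 t16.07 p [ 0.5351 -0.1834  0.1159] F [ 2.3  0.6 -2.9] T [ 0.09 -0.48  0.  ] gap 0.0529 grip 85
end t16.07 p [ 0.5351 -0.1834  0.1159] F [ 2.3  0.6 -2.9] T [ 0.09 -0.48  0.  ] gap 0.0529 grip 85
[ 0.53513349 -0.18348955  0.116     ] [2.51731802 0.34571156 1.89838226]
```

The underside is already at about 84 mm, below the spline tops, with almost no force. The teeth meshed straight away, so I'll push on to the shoulder.

Run:
```python
from rb import *
import json
d=json.load(open("s.json"));c=np.array(d["c"]);F0=np.array(d["F0"])
while c[2]>.076:
    c[2]-=.003 if c[2]>.087 else .001
    movel(c.tolist(),feed=.04);hold(.05)
    s=read_state();f=np.array(s["force"])-F0
    st("z%.4f"%c[2])
    if np.hypot(*f[:2])>3: c[:2]+=np.clip(f[:2]*1e-4,-6e-4,6e-4)
    if f[2]>(20 if c[2]<.085 else 12): break
json.dump(dict(c=c.tolist(),F0=F0.tolist()),open("s.json","w"))
import cv2
p,_=capture("side");cv2.imwrite("pics/c3.png",cv2.resize(p[210:370,290:450],(600,600),interpolation=cv2.INTER_CUBIC)[:,:,::-1])
```

```text
z0.1130 t16.38 p [ 0.5351 -0.1834  0.1127] F [ 3.3  1.5 -5.5] T [ 0.02 -0.68 -0.04] gap 0.0524 grip 85
z0.1100 t16.68 p [ 0.5352 -0.1833  0.1096] F [ 2.4  0.3 -5.2] T [-0.   -0.48 -0.04] gap 0.0530 grip 85
z0.1070 t16.98 p [ 0.5353 -0.1833  0.1067] F [ 1.4  0.8 -5.2] T [ 0.03 -0.36 -0.  ] gap 0.0526 grip 85
z0.1040 t17.27 p [ 0.5353 -0.1833  0.1038] F [ 1.3 -0.3 -4.9] T [-0.05 -0.22 -0.06] gap 0.0526 grip 85
z0.1010 t17.57 p [ 0.5354 -0.1833  0.1008] F [ 1.7 -0.2 -5.8] T [ 0.03 -0.26 -0.09] gap 0.0530 grip 85
z0.0980 t17.88 p [ 0.5354 -0.1833  0.0978] F [ 0.3  0.5 -4.6] T [ 0.01 -0.21 -0.04] gap 0.0528 grip 85
z0.0950 t18.18 p [ 0.5354 -0.1833  0.0948] F [ 0.9 -0.6 -4.3] T [ 0.02 -0.16 -0.02] gap 0.0531 grip 85
z0.0920 t18.48 p [ 0.5354 -0.1833  0.0918] F [ 0.8  0.8 -4.5] T [ 0.02 -0.19  0.05] gap 0.0529 grip 85
z0.0890 t18.77 p [ 0.5355 -0.1833  0.0888] F [ 0.7  0.5 -5.3] T [ 0.09 -0.15  0.01] gap 0.0527 grip 85
z0.0860 t19.07 p [ 0.5354 -0.1833  0.0858] F [ 1.3  0.9 -5. ] T [ 0.07 -0.2   0.09] gap 0.0532 grip 85
z0.0850 t19.38 p [ 0.5355 -0.1834  0.0849] F [ 0.3  1.5 -4.7] T [ 0.06 -0.13 -0.01] gap 0.0531 grip 85
z0.0840 t19.68 p [ 0.5355 -0.1833  0.0839] F [-0.3  0.4 -4.2] T [ 0.09 -0.18  0.03] gap 0.0533 grip 85
z0.0830 t19.98 p [ 0.5355 -0.1833  0.0829] F [ 0.   0.4 -5.6] T [ 0.05 -0.15 -0.04] gap 0.0528 grip 85
z0.0820 t20.27 p [ 0.5355 -0.1833  0.0819] F [ 0.1  0.7 -4.8] T [ 0.08 -0.09  0.02] gap 0.0527 grip 85
z0.0810 t20.57 p [ 0.5356 -0.1834  0.0819] F [-4.2  1.6  6.5] T [ 0.46  0.63 -0.  ] gap 0.0527 grip 85
z0.0800 t20.88 p [ 0.5356 -0.1834  0.0818] F [-5.6  2.9 12.7] T [ 0.75  0.91 -0.04] gap 0.0526 grip 87
z0.0790 t21.18 p [ 0.5356 -0.1834  0.0818] F [-6.9  3.3 17.7] T [ 0.92  1.06 -0.02] gap 0.0529 grip 87
```

View pics/c3.png

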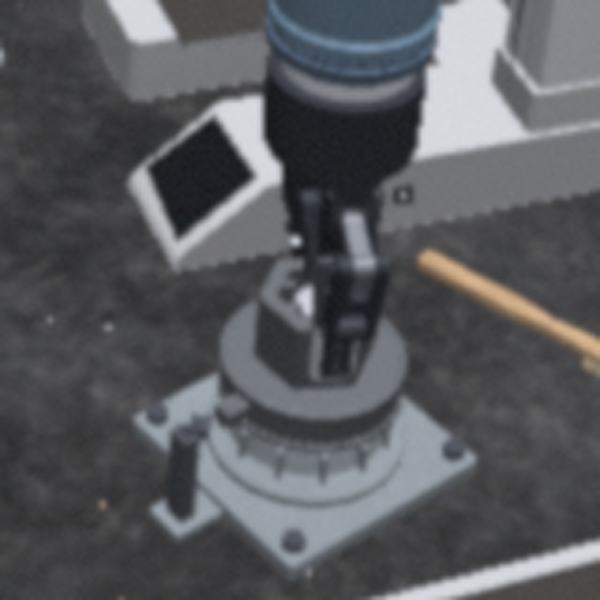

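The pulley is home: it hit the shoulder at TCP 0.0819, as predicted. The lug at (232,405) sits next to the pointer tip at (200,425). I'll relax, release, back off and check the alignment from above.

Run:
```python
from rb import *
from vis import *
import json
c=json.load(open("s.json"))["c"]
movel([c[0],c[1],.082],feed=.03);hold(.1);st("relax")
gripper_to(.085);st("open")
movel([c[0],c[1],.20],feed=.12)
s=read_state();j=list(s["joint_positions"]);j[0]-=.9;movej(j);st("away")
ims=[]
for n in("top","side"):
    p,d=capture(n);k=get_calibration(n);np.savez(f"{n}4.npz",p=p,d=d,**k)
    ims+=[rect(p,k,GX-.1,GX+.1,GY-.1,GY+.1,.065,2000)[:400,:400]]
cv2.imwrite("pics/c4.png",np.hstack(ims)[:,:,::-1])
```

```text
relax t21.57 p [ 0.5352 -0.1833  0.0825] F [ 5.5 -0.3 -0.4] T [-0.11 -1.02 -0.02] gap 0.0532 grip 86
open t22.00 p [ 0.5336 -0.1825  0.0818] F [ 0.1 -0.2 -0.4] T [0.05 0.05 0.03] gap 0.0852 grip 0
away t24.92 p [ 0.1896 -0.5308  0.199 ] F [ 0.5 -0.1  0. ] T [-0.01  0.02 -0.04] gap 0.0850 grip 0
```

View pics/c4.png

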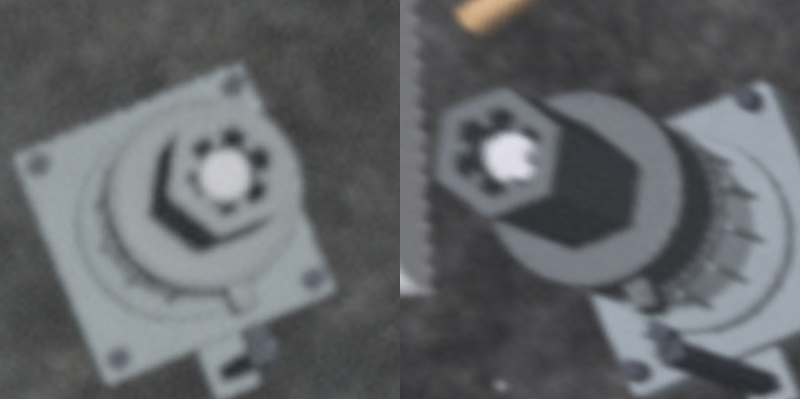

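Rectified at z = 65 mm with the shaft axis at (200,200), the lug tip is at about (240,304) and the ideal line gives (243,304). The boss's lower edge also reads 22.4°. That is roughly 1–2 mm off, inside the 7 mm allowed. I'll check the height and tilt from depth, then hand in.

Run:
```python
from vis import *
from plant import *
c=dict(np.load("top4.npz"));W=cloud(c["d"],c["R"],c["t"],c["fx"],c["fy"],c["cx"],c["cy"])
r=np.hypot(W[...,0]-.5333,W[...,1]+.1827)
for n,lo,hi,a,b in(("boss",.018,.026,.10,.13),("rim",.033,.046,.06,.09)):
    m=(c["d"]>0)&(r>lo)&(r<hi)&(W[...,2]>a)&(W[...,2]<b);Q=W[m]
    k=np.linalg.lstsq(np.c_[Q[:,:2]-[.5333,-.1827],np.ones(len(Q))],Q[:,2],rcond=None)[0]
    print(n,len(Q),"median z",np.median(Q[:,2]),"slopes",k)
z=np.median(W[(c["d"]>0)&(r>.018)&(r<.024)&(W[...,2]>.1)][:,2])
if abs(z-.114)<.0035: print(job_done())
```

```text
boss 251 median z 0.1139204265017148 slopes [-0.04689397  0.03439031  0.11295177]
rim 541 median z 0.07418132748798877 slopes [ 0.01128014 -0.00770584  0.07411277]
the job is handed in; nothing more can be done
None
```

The toothed pulley is on the splined shaft and fully home on the shoulder. By the camera images its lug points at the pointer to within about 2 mm. I released it, backed the arm clear, did not touch the plain-bored pulley, and handed the job in at about 25 s; the judge returned no result.

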